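# Find the tube with the trackball in it

### The arm

A 6-joint arm with a two-finger parallel gripper is mounted at the origin on a cart in front of the work surface, level with it; the furniture and walls round the work are solid. World frame = base frame: x ahead of the robot, y to its left, z up, the work surface at z = 0. Lengths are in m, angles in rad, forces in N, time in s.
With the tool pointing down it reaches from about 0.35 to 0.775 m from the base axis. Payload 5.5 kg.
Tool frame: the origin (TCP) lies at the very end of the fingers, on their centre line; the grasp point (between the pads) lies env.hold_point_z behind it (env.hold_point_z is the distance from the TCP to the grasp point, in m); z points along the fingers, y is the line along which they close (so a half turn about z gives the same grasp; the last joint's range is limited). The gripper opens to 85 mm and grips with 20 to 120 N. Pads are 22 mm wide; open, the fingers measure 114 mm over their backs; the gripper's body (76 mm by 85 mm) begins 54 mm behind the grasp point. The pads swing forward as they close: fully open they stand 13 mm farther back than shut.
Start: joints at [1.021, 0.313, 0.046, 1.304, 0, 1.431], TCP at [0.229, 0.527, 0.231] pointing down, gripper open.
Joint ranges: [-2.76, 2.76], [-0.86, 1.69], [-1.03, 1.26], [-2.2, 2.34], [-1.47, 1.5], [-3.14, 3.14]. Speed limits (rad/s): [2.57, 2.57, 3.14, 3.14, 3.14, 3.14].

### API

Orientations are given as a unit quaternion [w, x, y, z].
In Python, from workcell import env gives the robot as it stands.
- The arm moves only by the tool carry_out, never from a script. Its argument "steps" is a list of rows, each a list of 3 entries, a list of its own where there are three numbers: the turn, a rotation vector about the tool's x, y, z in degrees, then the shift along the tool's x, y, z in cm, then the closure in counts, from 0 (fully open) to 255 (shut). A call has exactly 8 rows; each row is the pose to reach, as a shift and turn from the pose commanded when the call began, along the tool's axes at that moment; what a row does not reach only later rows make up. A row lasts 1/8 s, in which the tool goes at most 62.5 mm and 10.7 degrees, less where a joint would pass 70% of its speed; a pose out of reach is approached as far as the arm can. A call with a gripper value outside its range is refused whole. The fingers move at their own pace and stop on an object; "force" is the grip in N (left out, the last holds). Time passes only in rows, so rows that repeat a pose let the fingers close, or fill a call up. It gives the time, the measured TCP pose, the force, the opening and the grip force at its end, in the units of the state.
- env.get_state(): the state, without advancing time (a new reading comes with each control period).
- env.read_camera(name): name is "scene" or "top"; returns (picture, depth): 400x640x3 uint8, red, green, blue; 400x640 float32, m along the optical axis (not along the pixel's ray), 0 where there is no reading.
- env.get_calibration(name): a dict with "fx", "fy", "cx", "cy" (pixels), "D" ([k1, k2, p1, p2, k3] as OpenCV has them; the pictures are not rectified), "origin" and "orientation" of the camera in the world. Camera axes: x right, y up, looking along -z (the intrinsics and any distortion apply to the point x, -y, -z); pixel columns grow to the right and rows downward; lengths in m; the calibration is good to about 2 mm. A picture is of the moment at which its call begins. get_calibration takes no time and is no camera call.
- env.hand_in(): hands the job in; it is judged then, once.
The state is a dict: "clock": time; "joint_pos": joint angles; "qvel": joint speeds; "tau": joint torques, N m; "tcp_pos": TCP position; "orientation": TCP orientation; "wrist_force": force on the tool from outside, world axes, zero at the start; "ft_torque": the same for the moment, N m; "finger_gap": finger opening in m; "grip_force": force on a finger pad.
Only numpy, scipy, OpenCV 4.12 (cv2) and the standard library are available. Lean on these libraries where they do the work, as an engineer would, in place of code of your own. Each camera call takes 0.05 s, during which the arm holds its last target. There are 200 camera calls.

### The job

One of the three closed aluminium tubes on the bench still has a spare steel trackball loose in it; the other two are empty, and only shaking or rocking a tube end to end tells which. Press the two empty ones fully home into the two spring clips of the wooden rack, then finish holding the one that rattles out to me: level, straight in front of you, about half a metre out and 30 cm above the bench, kept in the gripper and not let go. Leave the other things on the bench where they are.

Things in the scene. Friction and masses are not known exactly. Their poses are not given: they have to be found in the camera images.
- tube_a: Closed tube, bare aluminium, eight-sided, round black cap at each end; 160 mm long, 40 mm across flats. Origin on the axis at mid length, own y along the tube. Starts on a flat, axis 20 mm above the table. 0.17 to 0.32 kg empty. Three look the same; any one may hold the free 32 mm, 134 g steel ball, which rolls 116 mm from end to end when shaken or tipped, knocks there and shifts the balance.
- tube_b: Closed tube, bare aluminium, eight-sided, round black cap at each end; 160 mm long, 40 mm across flats. Origin on the axis at mid length, own y along the tube. Starts on a flat, axis 20 mm above the table. 0.17 to 0.32 kg empty. Three look the same; any one may hold the free 32 mm, 134 g steel ball, which rolls 116 mm from end to end when shaken or tipped, knocks there and shifts the balance.
- tube_c: Closed tube, bare aluminium, eight-sided, round black cap at each end; 160 mm long, 40 mm across flats. Origin on the axis at mid length, own y along the tube. Starts on a flat, axis 20 mm above the table. 0.17 to 0.32 kg empty. Three look the same; any one may hold the free 32 mm, 134 g steel ball, which rolls 116 mm from end to end when shaken or tipped, knocks there and shifts the balance.
- rack: Fixed plywood board 230 (own x) x 190 (own y) x 15 mm with two fork clips; tubes lie in them along own y. Origin under its centre, on the table. Each clip: two black saddles 12 mm thick, 54 mm either side of the middle, with flared prongs on the +x side, and a sprung jaw with rollers on the -x side, 63 to 79 mm from the middle; all end 29 mm above the tube axis.
- clip_a (a point): Centre of the nearer clip (rack x -55 mm): mid point of a seated tube, 66 mm above the table; axes as the rack. Lower a level tube along rack y straight down from 45 mm above; from 38 mm above home it pushes the rollers aside (5 to 15 N), then seats on the saddles, 3 mm play each side, and the jaw shuts. The middle 90 mm stays free for fingers, to 30 mm below the axis.
- clip_b (a point): Centre of the farther clip (rack x +55 mm): mid point of a seated tube, 66 mm above the table; axes as the rack. Lower a level tube along rack y straight down from 45 mm above; from 38 mm above home it pushes the rollers aside (5 to 15 N), then seats on the saddles, 3 mm play each side, and the jaw shuts. The middle 90 mm stays free for fingers, to 30 mm below the axis.
- jaw_a (a joint): Hinge of the sprung jaw of the nearer clip (rack x -55 mm), rad: 0 shut, about 0.14 while the widest part of a tube passes, 0 again with the tube home. Steel arms with 12 mm grey rollers at both ends.
- jaw_b (a joint): Hinge of the sprung jaw of the farther clip (rack x +55 mm), rad: 0 shut, about 0.14 while the widest part of a tube passes, 0 again with the tube home. Steel arms with 12 mm grey rollers at both ends.
- sanding_block: Brown wooden block, 62 x 105 x 30 mm, origin under its centre. Leave it where it lies.
- offcut_c: Dark offcut, 22 x 95 x 22 mm, origin under its centre. Leave it where it lies.
- offcut_b: Pale offcut, 30 x 55 x 18 mm, origin under its centre. Leave it where it lies.

How it is judged:
By the outcome, as a careful person would: the job done as asked, in the order asked, and still so for the second after the job is handed in, while the arm keeps its last pose, push and grip.
It also fails if it takes over 72 s, if anything falls off the work surface, if the arm or the gripper's body presses on something with over 40 N, if the wrist force passes 120 N, or if a joint passes its speed limit or range.

## Working session

There is one attempt and no reset: what is moved stays moved. The work goes in short steps, Python scripts to look and compute and a tool call to move; the robot and the scene stay as the last step left them, time stands still between calls to the robot, and variables do not carry over. Pictures are saved under pics/ and viewed, at most 10 in all, crops included, and the job is handed in when it is done.

Besides the shell and the picture viewer there is one more tool, called after "Emit:" by a JSON object that holds its "name" and its "arguments", one argument or row to a line. carry_out: Moves the arm, as the interface text tells. Its arguments: {"type":"object","properties":{"steps":{"type":"array","items":{"type":"array"}},"force":{"type":"number"}},"required":["steps"]}

```bash
mkdir -p pics; ls; python3 - <<'E'
from workcell import env
import cv2,numpy as np
for n in("scene","top"):
    p,d=env.read_camera(n); cv2.imwrite(f"pics/{n}0.png",p[:,:,::-1]); np.savez(f"{n}0.npz",p=p,d=d)
    print(n,env.get_calibration(n))
print(env.get_state(),env.hold_point_z)
E
```

```text
pics
scene {'fx': 436.07637795004246, 'fy': 436.07637795004246, 'cx': 316.930315739322, 'cy': 198.03249698718753, 'D': array([0.00447996, 0.        , 0.        , 0.        , 0.        ]), 'origin': array([ 0.06772762, -0.50226177,  0.84930012]), 'orientation': array([ 0.87200956,  0.3008363 , -0.13400979, -0.36213011])}
top {'fx': 408.99377722409986, 'fy': 408.99377722409986, 'cx': 317.14780205985676, 'cy': 205.47834885397313, 'D': array([-0.08258419,  0.        ,  0.        ,  0.        ,  0.        ]), 'origin': array([ 0.43084538, -0.07568542,  1.31234269]), 'orientation': array([ 0.71607903,  0.02460745, -0.04012987, -0.69643011])}
{'clock': 0.1, 'joint_pos': array([1.02139966e+00, 3.13944519e-01, 4.50872307e-02, 1.30356165e+00,
       1.51046863e-06, 1.43117459e+00]), 'qvel': array([ 0.00198534, -0.0009337 ,  0.00087533,  0.00055777,  0.00021051,
       -0.00129287]), 'tau': array([ 3.61693419e-03, -4.81724596e+01,  2.99243599e+01,  1.27158387e-02,
       -6.50644552e-05,  2.56371248e-05]), 'tcp_pos': array([0.22886903, 0.52700767, 0.23048489]), 'orientation': array([-2.74716883e-04,  2.03456911e-01,  9.79083565e-01, -7.63379080e-04]), 'wrist_force': array([ 0.32778455, -0.19133611,  0.23828583]), 'ft_torque': array([-0.03260629,  0.04204834, -0.04041503]), 'grip_force': 0.0, 'finger_gap': 0.08537218350643808} 0.0187
```

View pics/top0.png

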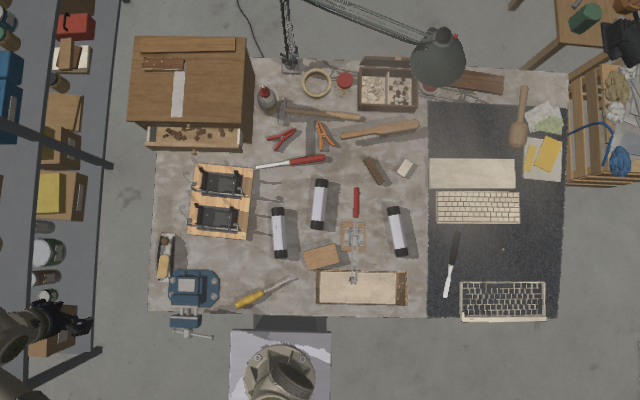

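View pics/scene0.png

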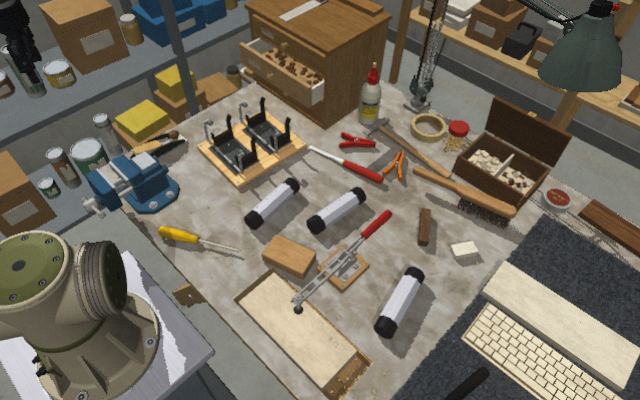

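The top view shows the tubes at about (279,232), (319,204) and (398,231), and the rack at about (221,201). The sanding block is at (322,257) and a toggle clamp at (354,235), with the vise at (193,288). In the scene view the clip jaws are visible on the rack at (250,140).

```bash
cat > h.py <<'E'
from workcell import env
import cv2,numpy as np
from scipy.spatial.transform import Rotation as R
def rot(q): return R.from_quat([q[1],q[2],q[3],q[0]])
def cloud(n,d):
    c=env.get_calibration(n); K=np.array([[c['fx'],0,c['cx']],[0,c['fy'],c['cy']],[0,0,1]])
    v,u=np.mgrid[:400,:640]
    xy=cv2.undistortPoints(np.stack([u,v],-1).reshape(-1,1,2).astype(np.float64),K,c['D']).reshape(400,640,2)
    P=np.stack([xy[...,0]*d,-xy[...,1]*d,-d],-1)
    w=rot(c['orientation']).apply(P.reshape(-1,3)).reshape(400,640,3)+c['origin']
    w[d==0]=np.nan
    return w
def rect(pts):
    (c,s,a)=cv2.minAreaRect((pts*1000).astype(np.float32)); return np.round(c,1),np.round(s,1),round(a,2)
E
python3 - <<'E'
from h import *
z=np.load("top0.npz");p,d=z['p'],z['d'];w=cloud("top",d)
def at(u,v): return np.round(w[v,u],3)
print("table",at(260,270),at(300,180))
for n,(u,v,r) in dict(t1=(279,232,35),t2=(319,204,32),t3=(398,231,33),sand=(322,257,20),offc=(376,171,20),offb=(404,169,12)).items():
    m=np.zeros((400,640),bool);m[v-r:v+r,u-r:u+r]=1
    m&=w[...,2]>0.010
    k,l,st,_=cv2.connectedComponentsWithStats(m.astype(np.uint8))
    b=l[v,u]; q=w[l==b]
    print(n,len(q),rect(q[:,:2]),"z",np.percentile(q[:,2],[50,98]).round(3))
# everything tall near work
m=np.zeros((400,640),bool);m[155:245,180:262]=1
b=m&(abs(w[...,2]-.015)<.007)&(p[...,0].astype(int)-p[...,2]>50)
q=w[b]; print("board",len(q),rect(q[:,:2]),np.median(q[:,2]))
t=m&(w[...,2]>.03); q=w[t];print("clips",rect(q[:,:2]),q[:,2].max())
z=np.load("scene0.npz");ps,ds=z['p'],z['d'];ws=cloud("scene",ds)
b=(abs(ws[...,2]-.015)<.007)&(ps[...,0].astype(int)-ps[...,2]>50);mm=np.zeros_like(b);mm[110:190,190:312]=1
q=ws[b&mm]; print("board scene",len(q),rect(q[:,:2]),np.median(q[:,2]))
# heights of obstacles
for n,(u0,u1,v0,v1) in dict(clamp=(340,370,185,290),bench=(315,410,265,310),vise=(165,220,265,340),lamp=(280,300,0,75),cab=(125,255,35,150),tray=(150,180,230,285)).items():
    q=w[v0:v1,u0:u1].reshape(-1,3);q=q[q[:,2]>.02]; print(n,q.min(0).round(3),q.max(0).round(3))
a=p[155:245,180:262,::-1];b=ps[90:195,185:315,::-1]
cv2.imwrite("pics/rack.png",np.hstack([cv2.resize(a,None,fx=4.6,fy=4.6)[:400,:370],cv2.resize(b,None,fx=3.3,fy=3.3)[:400,:425]][:2]) if 0 else np.hstack([cv2.resize(a,(370,400)),cv2.resize(b,(425,400))]))
E
```

```text
table [ 0.34   0.074 -0.003] [ 0.633 -0.045  0.002]
t1 669 (array([461. ,  14.1]), array([160.1,  41.1]), 5.51) z [0.037 0.045]
t2 646 (array([ 554.6, -108.8]), array([ 40.8, 159.2]), 85.08) z [0.038 0.044]
t3 686 (array([ 475.2, -358. ]), array([160.5,  43.1]), 11.9) z [0.037 0.044]
sand 673 (array([ 388.7, -119.7]), array([ 62.4, 105.3]), 16.44) z [0.03  0.036]
offc 209 (array([ 670., -283.]), array([94.7, 24.1]), 32.31) z [0.022 0.027]
offb 166 (array([ 682.1, -381.1]), array([30.6, 56.6]), 57.27) z [0.018 0.024]
board 1806 (array([557.5, 207.1]), array([187.9, 229. ]), 86.06) 0.015620895045893701
clips (array([556.9, 207.9]), array([159.8, 183.3]), 85.92) 0.0995614469986641
board scene 1953 (array([594.9, 205.4]), array([194.9, 314.3]), 85.49) 0.01431822611411393
clamp [ 0.308 -0.256  0.02 ] [ 0.605 -0.183  0.086]
bench [ 0.308 -0.23   0.024] [ 0.367 -0.101  0.074]
vise [0.134 0.193 0.02 ] [0.35  0.366 0.11 ]
lamp [ 0.987 -0.024  0.021] [1.051 0.031 0.433]
cab [0.692 0.108 0.021] [0.987 0.421 0.284]
tray [0.295 0.301 0.02 ] [0.436 0.398 0.094]
```

View pics/rack.png

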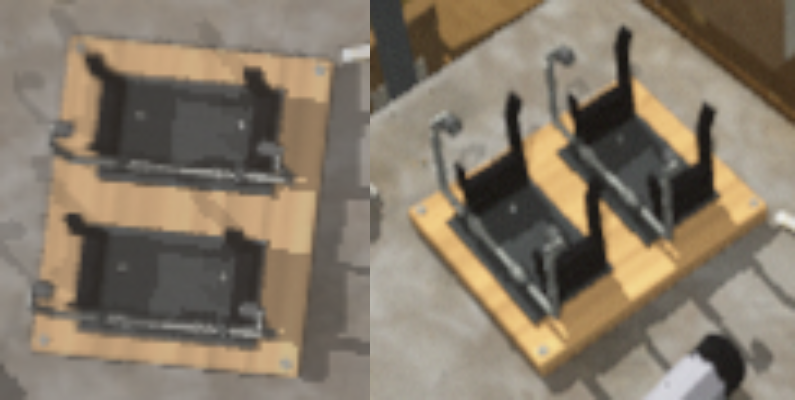

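The left crop (top view) shows the saddles and prongs on the upper (+x) side and the roller bars on the lower (-x) side of both clips. That gives a rack yaw of about -3.9°. Next is a helper that converts target poses into move units.

```bash
cat > go.py <<'E'
# usage: go.py x y z phi [tilt about tool y]: TCP target mm, tool-x heading deg -> turn deg, shift cm
import sys
from h import *
s=env.get_state();R0=rot(s['orientation'])
def down(phi,t=0):
    c,n=np.cos(np.radians(phi)),np.sin(np.radians(phi))
    return R.from_matrix(np.array([[c,n,0],[n,-c,0],[0,0,-1]]))*R.from_euler('y',t,degrees=True)
X=R0.as_matrix()[:,0]
print("t",s['clock'],"now",(s['tcp_pos']*1e3).round(1),"phi",round(np.degrees(np.arctan2(X[1],X[0]))%360,2),"zdir",R0.as_matrix()[:,2].round(3),"j",np.round(s['joint_pos'],2))
print("F tool",R0.inv().apply(s['wrist_force']).round(2),"T tool",R0.inv().apply(s['ft_torque']).round(3),"gap",s['finger_gap'],"grip",s['grip_force'])
a=[float(v) for v in sys.argv[1:]]
while a:
    b,a=a[:5],a[5:]
    print(b,"turn",np.degrees((R0.inv()*down(b[3],b[4])).as_rotvec()).round(1),"shift",R0.inv().apply(np.array(b[:3])/10-s['tcp_pos']*100).round(2))
E
python3 go.py 461 14 120 185.5 0
```

```text
t 0.1 now [228.9 527.  230.5] phi 156.52 zdir [-0.001 -0.001 -1.   ] j [1.02 0.31 0.05 1.3  0.   1.43]
F tool [-0.38 -0.05 -0.24] T tool [0.047 0.026 0.04 ] gap 0.08537218350643808 grip 0.0
[461.0, 14.0, 120.0, 185.5, 0.0] turn [ -0.1  -0.  -29. ] shift [-41.73 -37.79  11.1 ]
```

Emit:
{"name": "carry_out", "arguments": {
  "steps": [
    [[0, 0, -10], [-5.2, -4.7, 0.8], 60],
    [[0, 0, -20], [-10.4, -9.4, 2], 60],
    [[0, 0, -29], [-15.6, -14.1, 3], 60],
    [[0, 0, -29], [-20.8, -18.8, 4], 60],
    [[0, 0, -29], [-26, -23.5, 5], 60],
    [[0, 0, -29], [-31.2, -28.2, 7], 60],
    [[0, 0, -29], [-36.5, -33, 9], 60],
    [[0, 0, -29], [-41.7, -37.8, 11.1], 60]
  ]
}}

```text
clock: 1.1
tcp_pos: [0.4306, 0.0817, 0.1409]
orientation: [0.0, -0.048, 0.999, 0.0]
wrist_force: [1.2, 0.2, -0.1]
finger_gap: 0.0654
grip_force: 0.0
```

```bash
python3 go.py 461 14 2 185.5 0
```

```text
t 1.1 now [430.6  81.7 140.9] phi 185.52 zdir [ 0.001  0.    -1.   ] j [ 0.    0.1  -0.45  1.02  0.   -0.09]
F tool [-1.17  0.04  0.11] T tool [ 0.026 -0.055  0.097] gap 0.06544222582142477 grip 0.0
[461.0, 14.0, 2.0, 185.5, 0.0] turn [0. 0. 0.] shift [-2.36 -7.04 13.89]
```

Emit:
{"name": "carry_out", "arguments": {
  "steps": [
    [[0, 0, 0], [-1.2, -3.5, 2], 60],
    [[0, 0, 0], [-2.4, -7, 4], 60],
    [[0, 0, 0], [-2.4, -7, 6], 60],
    [[0, 0, 0], [-2.4, -7, 6], 60],
    [[0, 0, 0], [-2.4, -7, 6], 60],
    [[0, 0, 0], [-2.4, -7, 6], 60],
    [[0, 0, 0], [-2.4, -7, 6], 60],
    [[0, 0, 0], [-2.4, -7, 6], 60]
  ]
}}

```text
clock: 2.1
tcp_pos: [0.461, 0.0165, 0.0818]
orientation: [0.0, -0.048, 0.999, -0.0]
wrist_force: [-0.2, -1.0, 0.8]
finger_gap: 0.0648
grip_force: 0.0
```

```bash
python3 go.py 461 14 2 185.5 0
```

```text
t 2.1 now [461.   16.5  81.8] phi 185.55 zdir [ 0.001 -0.    -1.   ] j [-0.14  0.2  -0.49  0.88  0.   -0.24]
F tool [ 0.31 -1.01 -0.76] T tool [-0.052 -0.005 -0.044] gap 0.06477463559133309 grip 0.0
[461.0, 14.0, 2.0, 185.5, 0.0] turn [-0.   0.   0.1] shift [ 0.03 -0.25  7.98]
```

Emit:
{"name": "carry_out", "arguments": {
  "steps": [
    [[0, 0, 0], [0, -0.2, 4], 60],
    [[0, 0, 0], [0, -0.2, 7], 60],
    [[0, 0, 0], [0, -0.2, 8], 60],
    [[0, 0, 0], [0, -0.2, 8], 60],
    [[0, 0, 0], [0, -0.2, 8], 220],
    [[0, 0, 0], [0, -0.2, 8], 220],
    [[0, 0, 0], [0, -0.2, 8], 220],
    [[0, 0, 0], [0, -0.2, 8], 220]
  ],
  "force": 70
}}

```text
clock: 3.1
tcp_pos: [0.4623, 0.0143, 0.0028]
orientation: [0.001, -0.048, 0.999, -0.0]
wrist_force: [-0.8, 1.2, 5.5]
finger_gap: 0.0384
grip_force: 71.2
```

```bash
python3 go.py
```

```text
t 3.1 now [462.3  14.3   2.8] phi 185.53 zdir [ 0.003 -0.    -1.   ] j [-0.14  0.3  -0.59  0.67  0.   -0.24]
F tool [ 0.7   1.28 -5.52] T tool [-0.185  0.185 -0.068] gap 0.03842558419310143 grip 71.23574342345819
```

Emit:
{"name": "carry_out", "arguments": {
  "steps": [
    [[0, 0, 0], [0, 0, -4], 220],
    [[0, 0, 0], [0, 0, -9], 220],
    [[0, 10, 0], [0, 0, -14], 220],
    [[0, 20, 0], [0, 0, -18], 220],
    [[0, 25, 0], [0, 0, -18], 220],
    [[0, 25, 0], [0, 0, -18], 220],
    [[0, 25, 0], [0, 0, -18], 220],
    [[0, 25, 0], [0, 0, -18], 220]
  ]
}}

```text
clock: 4.1
tcp_pos: [0.4601, 0.0143, 0.1819]
orientation: [-0.215, -0.047, 0.975, -0.01]
wrist_force: [0.0, -0.4, -3.6]
finger_gap: 0.0388
grip_force: 72.7
```

```bash
python3 go.py
```

```text
t 4.1 now [460.1  14.3 181.9] phi 185.52 zdir [-0.419 -0.041 -0.907] j [-0.09  0.48  0.08  1.59 -0.08 -0.17]
F tool [-1.46 -0.41  3.24] T tool [-0.026 -0.53  -0.012] gap 0.03878840587461788 grip 72.73356143385172
```

Emit:
{"name": "carry_out", "arguments": {
  "steps": [
    [[0, -10, 0], [0, 0, 0], 220],
    [[0, -20, 0], [0, 0, 0], 220],
    [[0, -30, 0], [0, 0, 0], 220],
    [[0, -40, 0], [0, 0, 0], 220],
    [[0, -50, 0], [0, 0, 0], 220],
    [[0, -50, 0], [0, 0, 0], 220],
    [[0, -50, 0], [0, 0, 0], 220],
    [[0, -50, 0], [0, 0, 0], 220]
  ]
}}

```text
clock: 5.1
tcp_pos: [0.4637, 0.0137, 0.1836]
orientation: [0.217, -0.047, 0.975, 0.01]
wrist_force: [0.2, 0.2, -3.0]
finger_gap: 0.0385
grip_force: 73.7
```

```bash
python3 go.py
```

```text
t 5.1 now [463.7  13.7 183.6] phi 185.55 zdir [ 0.423  0.04  -0.905] j [-0.23 -0.22 -0.74  0.63  0.14 -0.3 ]
F tool [1.03 0.21 2.78] T tool [0.052 0.54  0.009] gap 0.038542443287240886 grip 73.74186981003731
```

```bash
cat > avg.py <<'E'
from h import *
import sys
F=[];T=[]
for i in range(int(sys.argv[1]) if len(sys.argv)>1 else 6):
    env.read_camera("top");s=env.get_state();r=rot(s['orientation']);F.append(r.inv().apply(s['wrist_force']));T.append(r.inv().apply(s['ft_torque']))
print(s['clock'],"F",np.mean(F,0).round(2),"T",np.mean(T,0).round(3),"sd",np.std(T,0).round(3),"zdir",r.as_matrix()[:,2].round(4))
E
```

Emit:
{"name": "carry_out", "arguments": {
  "steps": [
    [[0, 8, 0], [0, 0, 0], 220],
    [[0, 16, 0], [0, 0, 0], 220],
    [[0, 24, 0], [0, 0, 0], 220],
    [[0, 24, 0], [0, 0, 0], 220],
    [[0, 24, 0], [0, 0, 0], 220],
    [[0, 24, 0], [0, 0, 0], 220],
    [[0, 24, 0], [0, 0, 0], 220],
    [[0, 24, 0], [0, 0, 0], 220]
  ]
}}

```text
clock: 6.1
tcp_pos: [0.4606, 0.0142, 0.182]
orientation: [0.01, -0.048, 0.999, 0.0]
wrist_force: [-0.3, -0.3, -3.3]
finger_gap: 0.0386
grip_force: 73.7
```

```bash
python3 avg.py
```

```text
6.4 F [0.23 0.05 3.28] T [-0.012 -0.03   0.006] sd [0.028 0.021 0.018] zdir [ 0.0177  0.0017 -0.9998]
```

Emit:
{"name": "carry_out", "arguments": {
  "steps": [
    [[0, 9, 0], [0, 0, 0], 220],
    [[0, 18, 0], [0, 0, 0], 220],
    [[0, 26, 0], [0, 0, 0], 220],
    [[0, 26, 0], [0, 0, 0], 220],
    [[0, 20, 0], [0, 0, 0], 220],
    [[0, 10, 0], [0, 0, 0], 220],
    [[0, 2, 0], [0, 0, 0], 220],
    [[0, 2, 0], [0, 0, 0], 220]
  ]
}}

```text
clock: 7.4
tcp_pos: [0.4573, 0.0146, 0.1828]
orientation: [-0.007, -0.048, 0.999, -0.001]
wrist_force: [-0.6, 0.2, -3.3]
finger_gap: 0.0384
grip_force: 74.3
```

```bash
python3 avg.py 8
```

```text
7.8 F [-0.08  0.08  2.93] T [0.004 0.    0.009] sd [0.022 0.032 0.028] zdir [-0.0186 -0.0015 -0.9998]
```

```bash
cat > avg.py <<'E'
from h import *
import sys
F=[];T=[];U=[]
for i in range(int(sys.argv[1]) if len(sys.argv)>1 else 6):
    env.read_camera("top");s=env.get_state();r=rot(s['orientation']);F.append(r.inv().apply(s['wrist_force']));T.append(r.inv().apply(s['ft_torque']));U.append(s['tau'])
print(s['clock'],"F",np.mean(F,0).round(2),"T",np.mean(T,0).round(3),"sd",np.std(T,0).round(3),"zdir",r.as_matrix()[:,2].round(4))
print("tau",np.mean(U,0).round(3),"sd",np.std(U,0).round(3),"j",s['joint_pos'].round(3))
E
python3 avg.py 4
```

```text
8.0 F [-0.53 -0.09  3.17] T [0.025 0.028 0.008] sd [0.027 0.031 0.017] zdir [-0.0184 -0.0015 -0.9998]
tau [-2.0000e-03 -3.7942e+01  2.9911e+01  1.6400e-01 -1.0000e-02  1.0000e-03] sd [0.003 0.126 0.015 0.007 0.001 0.   ] j [-0.141  0.133 -0.311  1.145 -0.004 -0.237]
```

Emit:
{"name": "carry_out", "arguments": {
  "steps": [
    [[0, -9, 0], [0, 0, 0], 220],
    [[0, -18, 0], [0, 0, 0], 220],
    [[0, -28, 0], [0, 0, 0], 220],
    [[0, -28, 0], [0, 0, 0], 220],
    [[0, -20, 0], [0, 0, 0], 220],
    [[0, -10, 0], [0, 0, 0], 220],
    [[0, -2, 0], [0, 0, 0], 220],
    [[0, -2, 0], [0, 0, 0], 220]
  ]
}}

```text
clock: 9.0
tcp_pos: [0.465, 0.014, 0.1811]
orientation: [0.008, -0.049, 0.999, 0.0]
wrist_force: [0.0, 0.0, -2.9]
finger_gap: 0.0386
grip_force: 74.7
```

```bash
python3 avg.py 8
```

```text
9.4 F [0.36 0.08 3.2 ] T [-0.005 -0.02  -0.003] sd [0.029 0.03  0.025] zdir [ 0.019   0.0015 -0.9998]
tau [-2.6000e-02 -3.5335e+01  3.0571e+01 -1.7600e-01 -2.0000e-03  3.0000e-03] sd [0.022 0.286 0.396 0.099 0.016 0.008] j [-0.147  0.1   -0.346  1.106  0.004 -0.243]
```

```bash
python3 avg.py 4
```

```text
9.6 F [0.12 0.22 3.28] T [ 0.042 -0.023  0.031] sd [0.017 0.027 0.028] zdir [ 0.0185  0.0016 -0.9998]
tau [ 6.0000e-03 -3.6162e+01  3.0049e+01 -1.5200e-01  6.0000e-03 -0.0000e+00] sd [0.001 0.113 0.007 0.008 0.001 0.001] j [-0.146  0.101 -0.345  1.106  0.004 -0.243]
```

Emit:
{"name": "carry_out", "arguments": {
  "steps": [
    [[0, -9, 0], [0, 0, 0], 220],
    [[0, -11, 0], [0, 0, 0], 220],
    [[0, -11, 0], [0, 0, 0], 220],
    [[0, -11, 0], [0, 0, 0], 220],
    [[0, -11, 0], [0, 0, 0], 220],
    [[0, -11, 0], [0, 0, 0], 220],
    [[0, -11, 0], [0, 0, 0], 220],
    [[0, -11, 0], [0, 0, 0], 220]
  ]
}}

```text
clock: 10.6
tcp_pos: [0.461, 0.0143, 0.1813]
orientation: [0.104, -0.048, 0.993, 0.005]
wrist_force: [0.6, 0.1, -3.1]
finger_gap: 0.0391
grip_force: 74.8
```

```bash
python3 avg.py 6
```

```text
10.9 F [ 0.48 -0.19  3.12] T [0.005 0.241 0.   ] sd [0.023 0.026 0.017] zdir [ 0.207   0.0201 -0.9781]
tau [ 0.0000e+00 -2.8647e+01  3.1805e+01 -2.1580e+00  2.1800e-01  1.0000e-03] sd [0.001 0.004 0.007 0.001 0.001 0.001] j [-0.181 -0.052 -0.528  0.893  0.057 -0.272]
```

Emit:
{"name": "carry_out", "arguments": {
  "steps": [
    [[0, 9, 0], [0, 0, 0], 220],
    [[0, 18, 0], [0, 0, 0], 220],
    [[0, 24, 0], [0, 0, 0], 220],
    [[0, 24, 0], [0, 0, 0], 220],
    [[0, 24, 0], [0, 0, 0], 220],
    [[0, 24, 0], [0, 0, 0], 220],
    [[0, 24, 0], [0, 0, 0], 220],
    [[0, 24, 0], [0, 0, 0], 220]
  ]
}}

```text
clock: 11.9
tcp_pos: [0.4607, 0.0142, 0.1819]
orientation: [-0.104, -0.048, 0.993, -0.005]
wrist_force: [0.2, -0.5, -3.1]
finger_gap: 0.0387
grip_force: 74.8
```

```bash
python3 avg.py 6
```

```text
12.2 F [-0.82 -0.    3.26] T [-0.025 -0.234 -0.002] sd [0.019 0.01  0.012] zdir [-0.2069 -0.0199 -0.9782]
tau [ 2.0000e-03 -4.5541e+01  2.7958e+01  2.2020e+00 -1.6700e-01 -0.0000e+00] sd [0.001 0.032 0.007 0.005 0.    0.   ] j [-0.115  0.293 -0.13   1.353 -0.043 -0.207]
```

```bash
python3 go.py 462 14.3 30 185.5 0 462 14.3 3 185.5 0
```

```text
t 12.2 now [460.9  14.3 181.3] phi 185.52 zdir [-0.207 -0.02  -0.978] j [-0.11  0.29 -0.13  1.35 -0.04 -0.21]
F tool [-0.43 -0.79  3.19] T tool [-0.012 -0.236 -0.015] gap 0.03888152111655644 grip 74.75541895721108
[462.0, 14.3, 30.0, 185.5, 0.0] turn [  0. -12.   0.] shift [-3.250e+00 -1.000e-02  1.478e+01]
[462.0, 14.3, 3.0, 185.5, 0.0] turn [  0. -12.   0.] shift [-3.810e+00 -1.000e-02  1.742e+01]
```

Emit:
{"name": "carry_out", "arguments": {
  "steps": [
    [[0, -6, 0], [-1, 0, 4], 220],
    [[0, -12, 0], [-2, 0, 9], 220],
    [[0, -12, 0], [-3.25, 0, 14.8], 220],
    [[0, -12, 0], [-3.8, 0, 17.4], 220],
    [[0, -12, 0], [-3.8, 0, 17.4], 220],
    [[0, -12, 0], [-3.8, 0, 17.4], 60],
    [[0, -12, 0], [-3.8, 0, 17.4], 60],
    [[0, -12, 0], [-3.8, 0, 17.4], 60]
  ]
}}

```text
clock: 13.2
tcp_pos: [0.4626, 0.0143, 0.0038]
orientation: [0.001, -0.048, 0.999, -0.0]
wrist_force: [-0.4, -0.5, 0.3]
finger_gap: 0.0652
grip_force: 0.0
```

```bash
python3 go.py 462 14 120 185.5 0 555 -109 80 175.1 0
```

```text
t 13.2 now [462.6  14.3   3.8] phi 185.52 zdir [ 0.001 -0.    -1.   ] j [-0.14  0.3  -0.59  0.68  0.   -0.24]
F tool [ 0.44 -0.49 -0.26] T tool [ 0.013 -0.005  0.016] gap 0.06523388762349291 grip 0.0
[462.0, 14.0, 120.0, 185.5, 0.0] turn [-0.   0.1  0. ] shift [  0.05  -0.03 -11.62]
[555.0, -109.0, 80.0, 175.1, 0.0] turn [-0.   0.1 10.4] shift [ -8.02 -13.16  -7.61]
```

Emit:
{"name": "carry_out", "arguments": {
  "steps": [
    [[0, 0, 0], [0, 0, -5], 60],
    [[0, 0, 0], [0, 0, -10], 60],
    [[0, 0, 5], [-3, -5, -11], 60],
    [[0, 0, 10.4], [-6, -10, -11], 60],
    [[0, 0, 10.4], [-8, -13.2, -10], 60],
    [[0, 0, 10.4], [-8, -13.2, -7], 60],
    [[0, 0, 10.4], [-8, -13.2, -7], 60],
    [[0, 0, 10.4], [-8, -13.2, -7], 60]
  ]
}}

```text
clock: 14.2
tcp_pos: [0.5542, -0.109, 0.0739]
orientation: [0.0, 0.042, 0.999, 0.0]
wrist_force: [-0.4, -0.3, 0.1]
finger_gap: 0.0658
grip_force: 0.0
```

```bash
python3 go.py 555 -109 2 175.1 0; python3 avg.py 1|tail -1
```

```text
t 14.2 now [ 554.2 -109.    73.9] phi 175.14 zdir [ 0.  0. -1.] j [-0.34  0.39 -0.25  0.94  0.   -0.25]
F tool [ 0.34 -0.32 -0.07] T tool [-0.024 -0.029  0.027] gap 0.06577747198010497 grip 0.0
[555.0, -109.0, 2.0, 175.1, 0.0] turn [0. 0. 0.] shift [-0.08  0.01  7.19]
tau [-2.1500e-01 -4.7938e+01  2.6005e+01  4.0000e-02 -8.0000e-03  0.0000e+00] sd [0. 0. 0. 0. 0. 0.] j [-0.336  0.388 -0.246  0.935  0.    -0.252]
```

Emit:
{"name": "carry_out", "arguments": {
  "steps": [
    [[0, 0, 0], [-0.1, 0, 4], 60],
    [[0, 0, 0], [-0.1, 0, 6.5], 60],
    [[0, 0, 0], [-0.1, 0, 7.2], 60],
    [[0, 0, 0], [-0.1, 0, 7.2], 60],
    [[0, 0, 0], [-0.1, 0, 7.2], 220],
    [[0, 0, 0], [-0.1, 0, 7.2], 220],
    [[0, 0, 0], [-0.1, 0, 7.2], 220],
    [[0, 0, 0], [-0.1, 0, 7.2], 220]
  ]
}}

```text
clock: 15.25
tcp_pos: [0.5567, -0.1098, 0.003]
orientation: [0.002, 0.043, 0.999, -0.0]
wrist_force: [-0.8, 0.9, 6.5]
finger_gap: 0.0388
grip_force: 71.8
```

Emit:
{"name": "carry_out", "arguments": {
  "steps": [
    [[0, 0, 0], [0, 0, -4], 220],
    [[0, 0, 0], [0, 0, -9], 220],
    [[0, -10, 0], [0, 0, -14], 220],
    [[0, -20, 0], [0, 0, -18], 220],
    [[0, -25, 0], [0, 0, -18], 220],
    [[0, -12, 0], [0, 0, -18], 220],
    [[0, -12, 0], [0, 0, -18], 220],
    [[0, -12, 0], [0, 0, -18], 220]
  ]
}}

```text
clock: 16.25
tcp_pos: [0.5558, -0.1096, 0.1814]
orientation: [0.105, 0.042, 0.994, -0.004]
wrist_force: [-0.9, 0.3, -1.5]
finger_gap: 0.0389
grip_force: 71.2
```

```bash
python3 avg.py 8
```

```text
16.65 F [ 0.52 -0.14  2.12] T [-0.003  0.285 -0.014] sd [0.027 0.032 0.036] zdir [ 0.2075 -0.0177 -0.9781]
tau [ 7.0000e-03 -4.0294e+01  3.1545e+01 -2.1340e+00  2.2300e-01  0.0000e+00] sd [0.006 0.093 0.114 0.039 0.005 0.001] j [-0.368  0.151 -0.312  0.906  0.058 -0.277]
```

Emit:
{"name": "carry_out", "arguments": {
  "steps": [
    [[0, 5, 0], [0, 0, 0], 220],
    [[0, 11, 0], [0, 0, 0], 220],
    [[0, 11, 0], [0, 0, 0], 220],
    [[0, 11, 0], [0, 0, 0], 220],
    [[0, 11, 0], [0, 0, 0], 220],
    [[0, 11, 0], [0, 0, 0], 220],
    [[0, 11, 0], [0, 0, 0], 220],
    [[0, 11, 0], [0, 0, 0], 220]
  ]
}}

```text
clock: 17.65
tcp_pos: [0.5552, -0.1094, 0.1814]
orientation: [0.009, 0.043, 0.999, -0.0]
wrist_force: [-0.5, 0.8, -2.6]
finger_gap: 0.039
grip_force: 71.1
```

```bash
python3 avg.py 6
```

```text
17.95 F [-0.07 -0.34  2.26] T [-0.009  0.012  0.005] sd [0.026 0.028 0.027] zdir [ 0.0174 -0.0014 -0.9998]
tau [-1.0000e-03 -4.7894e+01  3.0080e+01 -1.7500e-01  1.6000e-02 -0.0000e+00] sd [0.    0.011 0.006 0.001 0.    0.   ] j [-0.339  0.3   -0.096  1.158  0.004 -0.254]
```

```bash
python3 go.py 590 50 181 220 0 612.5 205.3 130 266.06 0
```

```text
t 17.95 now [ 555.3 -109.4  181.2] phi 175.12 zdir [ 0.017 -0.001 -1.   ] j [-0.34  0.3  -0.1   1.16  0.   -0.25]
F tool [-0.12 -0.88  2.01] T tool [ 0.006 -0.013 -0.006] gap 0.03902770572882025 grip 71.09948976198211
[590.0, 50.0, 181.0, 220.0, 0.0] turn [ -0.4   1.  -44.9] shift [-2.1  16.18  0.06]
[612.5, 205.3, 130.0, 266.06, 0.0] turn [ -0.8   0.8 -90.9] shift [-2.93 31.84  5.18]
```

Emit:
{"name": "carry_out", "arguments": {
  "steps": [
    [[0, 1, -10], [0, 2, 0], 220],
    [[0, 1, -20], [-1, 6, 0], 220],
    [[0, 1, -30], [-1.5, 10, 0], 220],
    [[0, 1, -40], [-2, 15, 0], 220],
    [[-0.5, 0.9, -50], [-2.5, 20, 0], 220],
    [[-0.6, 0.9, -60], [-2.9, 25, 0], 220],
    [[-0.7, 0.9, -70], [-2.9, 30, 1], 220],
    [[-0.8, 0.8, -80], [-2.9, 31.8, 3], 220]
  ]
}}

```text
clock: 18.95
tcp_pos: [0.6125, 0.2082, 0.1522]
orientation: [0.002, -0.613, 0.79, 0.001]
wrist_force: [-0.0, -0.6, -2.5]
finger_gap: 0.0391
grip_force: 71.2
```

```bash
python3 go.py 612.5 205.3 110 266.06 0
```

```text
t 18.95 now [612.5 208.2 152.2] phi 255.64 zdir [ 0.002  0.003 -1.   ] j [ 0.2   0.48  0.1   1.19  0.   -1.12]
F tool [ 0.63 -0.13  2.53] T tool [0.027 0.068 0.03 ] gap 0.03908181995808715 grip 71.1587522062473
[612.5, 205.3, 110.0, 266.06, 0.0] turn [ -0.1   0.2 -10.4] shift [ 0.3  -0.07  4.22]
```

Emit:
{"name": "carry_out", "arguments": {
  "steps": [
    [[-0.1, 0.2, -10.4], [0.2, -0.1, 0], 220],
    [[-0.1, 0.2, -10.4], [0.2, -0.1, 2], 220],
    [[-0.1, 0.2, -10.4], [0.2, -0.1, 4], 220],
    [[-0.1, 0.2, -10.4], [0.2, -0.1, 4.2], 220],
    [[-0.1, 0.2, -10.4], [0.2, -0.1, 4.2], 220],
    [[-0.1, 0.2, -10.4], [0.2, -0.1, 4.2], 220],
    [[-0.1, 0.2, -10.4], [0.2, -0.1, 4.2], 220],
    [[-0.1, 0.2, -10.4], [0.2, -0.1, 4.2], 220]
  ]
}}

```text
clock: 19.95
tcp_pos: [0.6125, 0.2028, 0.1103]
orientation: [-0.001, -0.679, 0.734, 0.0]
wrist_force: [-0.3, -0.1, -2.2]
finger_gap: 0.0388
grip_force: 71.1
```

```bash
python3 go.py 612.5 205.3 49 266.06 0; python3 - <<'E'
from h import *
p,d=env.read_camera("top");q,e=env.read_camera("scene")
cv2.imwrite("pics/above.png",np.hstack([cv2.resize(p[150:245,175:265,::-1],(370,400)),cv2.resize(q[60:195,185:330,::-1],(425,400))]))
E
```

```text
t 19.95 now [612.5 202.8 110.3] phi 265.52 zdir [-0.002 -0.001 -1.   ] j [ 0.2   0.51  0.03  1.1  -0.   -1.3 ]
F tool [0.11 0.26 2.21] T tool [-0.032  0.019  0.062] gap 0.038789312558379224 grip 71.07165126129985
[612.5, 205.3, 49.0, 266.06, 0.0] turn [ 0.1 -0.1 -0.5] shift [-0.25  0.    6.13]
```

View pics/above.png

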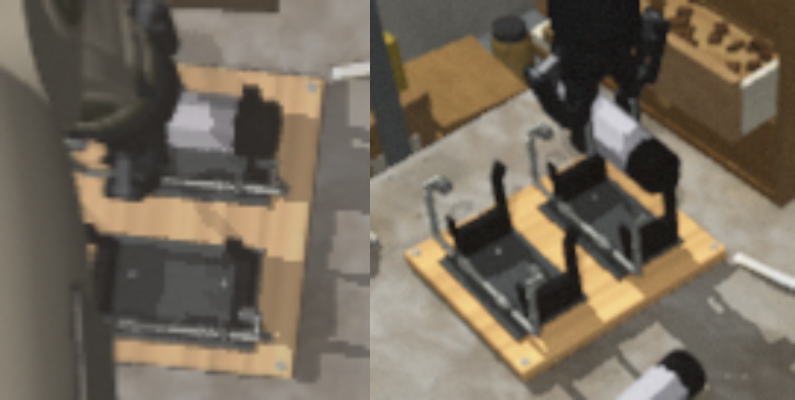

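The tube hangs level over clip_b, between prong and roller (left crop at about (195,125)). Now I'll press it down.

Emit:
{"name": "carry_out", "arguments": {
  "steps": [
    [[0, 0, -0.5], [-0.2, 0, 0.5], 220],
    [[0, 0, -0.5], [-0.2, 0, 1.5], 220],
    [[0, 0, -0.5], [-0.2, 0, 2.5], 220],
    [[0, 0, -0.5], [-0.2, 0, 3.5], 220],
    [[0, 0, -0.5], [-0.2, 0, 4.5], 220],
    [[0, 0, -0.5], [-0.2, 0, 5.3], 220],
    [[0, 0, -0.5], [-0.2, 0, 6], 220],
    [[0, 0, -0.5], [-0.2, 0, 6.1], 220]
  ]
}}

```text
clock: 21.05
tcp_pos: [0.6113, 0.2047, 0.049]
orientation: [-0.002, -0.682, 0.731, 0.001]
wrist_force: [-1.7, -0.6, 7.6]
finger_gap: 0.0388
grip_force: 72.3
```

```bash
python3 go.py 612.5 205.3 49 266.06 0
```

```text
t 21.05 now [611.3 204.7  49. ] phi 266.02 zdir [-0.004 -0.001 -1.   ] j [ 0.2   0.55 -0.05  0.98 -0.   -1.3 ]
F tool [ 0.74  1.67 -7.59] T tool [-0.212 -0.001 -0.013] gap 0.03875824275934632 grip 72.28918418521062
[612.5, 205.3, 49.0, 266.06, 0.0] turn [ 0.2 -0.1 -0. ] shift [-0.06 -0.11  0.  ]
```

Emit:
{"name": "carry_out", "arguments": {
  "steps": [
    [[0, 0, 0], [0, 0, 0.2], 220],
    [[0, 0, 0], [0, 0, 0.3], 220],
    [[0, 0, 0], [0, 0, 0.3], 220],
    [[0, 0, 0], [0, 0, 0.3], 220],
    [[0, 0, 0], [0, 0, 0.3], 220],
    [[0, 0, 0], [0, 0, 0.3], 220],
    [[0, 0, 0], [0, 0, 0.3], 220],
    [[0, 0, 0], [0, 0, 0.3], 220]
  ]
}}

```text
clock: 22.05
tcp_pos: [0.6113, 0.2047, 0.049]
orientation: [-0.001, -0.682, 0.731, 0.0]
wrist_force: [-5.5, -2.0, 18.9]
finger_gap: 0.0389
grip_force: 73.9
```

```bash
python3 go.py 611.5 205 49 266.06 0
```

```text
t 22.05 now [611.3 204.7  49. ] phi 266.02 zdir [-0.002 -0.001 -1.   ] j [ 0.2   0.55 -0.05  0.97 -0.   -1.3 ]
F tool [  2.42   5.42 -18.84] T tool [-1.235  0.328  0.092] gap 0.03885793123358399 grip 73.91543422127143
[611.5, 205.0, 49.0, 266.06, 0.0] turn [ 0.1 -0.1 -0. ] shift [-0.03 -0.01 -0.  ]
```

Emit:
{"name": "carry_out", "arguments": {
  "steps": [
    [[0, 0, 0], [0, 0, -0.3], 60],
    [[0, 0, 0], [0, 0, -0.3], 60],
    [[0, 0, 0], [0, 0, -0.3], 60],
    [[0, 0, 0], [0, 0, -0.3], 60],
    [[0, 0, 0], [0, 0, -4], 60],
    [[0, 0, 0], [0, 0, -8], 60],
    [[0, 0, 0], [0, 0, -12], 60],
    [[0, 0, 0], [0, 0, -13], 60]
  ]
}}

```text
clock: 23.05
tcp_pos: [0.6141, 0.2052, 0.1788]
orientation: [0.001, -0.682, 0.731, -0.001]
wrist_force: [0.5, 0.7, -0.5]
finger_gap: 0.0656
grip_force: 0.0
```

```bash
python3 go.py 475 -358 130 191.9 0
```

```text
t 23.05 now [614.1 205.2 178.8] phi 266.02 zdir [ 0.002 -0.    -1.   ] j [ 0.2   0.47  0.15  1.25 -0.   -1.3 ]
F tool [-0.7  -0.44  0.47] T tool [ 0.029 -0.021 -0.008] gap 0.06556581260366402 grip 0.0
[475.0, -358.0, 130.0, 191.9, 0.0] turn [-0.1  0.1 74.1] shift [57.15  9.98  4.88]
```

Emit:
{"name": "carry_out", "arguments": {
  "steps": [
    [[0, 0, 10], [5.7, 1, 0], 60],
    [[0, 0, 20], [11.4, 2, 0], 60],
    [[0, 0, 30], [17, 3, 0], 60],
    [[0, 0, 40], [23, 4, 0], 60],
    [[0, 0, 50], [29, 5, 1], 60],
    [[0, 0, 60], [35, 6, 2], 60],
    [[0, 0, 70], [41, 7.2, 3], 60],
    [[0, 0, 74], [47, 8.2, 4], 60]
  ]
}}

```text
clock: 24.05
tcp_pos: [0.4967, -0.2598, 0.1353]
orientation: [-0.002, -0.103, 0.995, -0.0]
wrist_force: [1.6, -0.7, -0.2]
finger_gap: 0.0656
grip_force: 0.0
```

```bash
python3 go.py 475 -358 80 191.9 0
```

```text
t 24.05 now [ 496.7 -259.8  135.3] phi 191.84 zdir [-0.004 -0.    -1.   ] j [-0.62  0.33 -0.16  1.07 -0.   -0.83]
F tool [-1.42 -1.01  0.2 ] T tool [ 0.001 -0.036 -0.005] gap 0.06560820937636695 grip 0.0
[475.0, -358.0, 80.0, 191.9, 0.0] turn [ 0.  -0.2 -0.1] shift [ 4.12 -9.17  5.54]
```

Emit:
{"name": "carry_out", "arguments": {
  "steps": [
    [[0, 0, 0], [2, -4.6, 0.5], 60],
    [[0, 0, 0], [4.1, -9.2, 2.5], 60],
    [[0, 0, 0], [4.1, -9.2, 6], 60],
    [[0, 0, 0], [4.1, -9.2, 6], 60],
    [[0, 0, 0], [4.1, -9.2, 6], 60],
    [[0, 0, 0], [4.1, -9.2, 6], 60],
    [[0, 0, 0], [4.1, -9.2, 6], 60],
    [[0, 0, 0], [4.1, -9.2, 6], 60]
  ]
}}

```text
clock: 25.05
tcp_pos: [0.4774, -0.3569, 0.0778]
orientation: [-0.001, -0.105, 0.994, -0.001]
wrist_force: [0.7, 0.1, -0.5]
finger_gap: 0.0656
grip_force: 0.0
```

```bash
python3 go.py 475 -358 2 191.9 0
```

```text
t 25.05 now [ 477.4 -356.9   77.8] phi 192.06 zdir [-0.002 -0.002 -1.   ] j [-0.78  0.44 -0.16  0.97 -0.   -0.99]
F tool [-0.66 -0.08  0.53] T tool [-0.056 -0.013  0.048] gap 0.06558643022297667 grip 0.0
[475.0, -358.0, 2.0, 191.9, 0.0] turn [-0.1 -0.1  0.2] shift [ 0.24 -0.04  7.58]
```

Emit:
{"name": "carry_out", "arguments": {
  "steps": [
    [[0, 0, 0], [0.2, 0, 4], 60],
    [[0, 0, 0], [0.2, 0, 7], 60],
    [[0, 0, 0], [0.2, 0, 7.6], 60],
    [[0, 0, 0], [0.2, 0, 7.6], 60],
    [[0, 0, 0], [0.2, 0, 7.6], 220],
    [[0, 0, 0], [0.2, 0, 7.6], 220],
    [[0, 0, 0], [0.2, 0, 7.6], 220],
    [[0, 0, 0], [0.2, 0, 7.6], 220]
  ]
}}

```text
clock: 26.05
tcp_pos: [0.4759, -0.3586, 0.0028]
orientation: [-0.0, -0.105, 0.994, -0.002]
wrist_force: [-0.1, 0.0, 6.0]
finger_gap: 0.039
grip_force: 71.3
```

```bash
python3 go.py 475 -357 180 191.9 0 500 14 180 185 -25 500 14 180 185 -12
```

```text
t 26.05 now [ 475.9 -358.6    2.8] phi 192.02 zdir [-0.    -0.004 -1.   ] j [-0.78  0.51 -0.25  0.81 -0.   -0.99]
F tool [ 0.13  0.03 -6.01] T tool [ 0.015  0.02  -0.077] gap 0.03899720230025606 grip 71.28345442470163
[475.0, -357.0, 180.0, 191.9, 0.0] turn [-0.2 -0.1  0.1] shift [  0.07   0.11 -17.72]
[500.0, 14.0, 180.0, 185.0, -25.0] turn [  1.3 -25.    7. ] shift [-10.1   35.87 -17.87]
[500.0, 14.0, 180.0, 185.0, -12.0] turn [  0.5 -12.    7. ] shift [-10.1   35.87 -17.87]
```

Emit:
{"name": "carry_out", "arguments": {
  "steps": [
    [[0, 0, 0], [0, 0, -5], 220],
    [[0, 0, 0], [0, 0, -10], 220],
    [[0, 0, 1], [0, 2, -15], 220],
    [[0.3, -5, 2], [-2, 7, -17.9], 220],
    [[0.5, -15, 4], [-4, 13, -17.9], 220],
    [[1.3, -25, 6], [-6, 19, -17.9], 220],
    [[1.3, -25, 7], [-8, 25, -17.9], 220],
    [[1.3, -25, 7], [-9, 31, -17.9], 220]
  ]
}}

```text
clock: 27.05
tcp_pos: [0.4972, -0.0342, 0.1791]
orientation: [0.215, -0.041, 0.976, 0.011]
wrist_force: [0.9, -0.2, -1.0]
finger_gap: 0.0389
grip_force: 71.4
```

```bash
python3 go.py 500 14 180 185 -12
```

```text
t 27.05 now [497.2 -34.2 179.1] phi 184.78 zdir [ 0.419  0.039 -0.907] j [-0.34 -0.13 -0.68  0.62  0.18 -0.39]
F tool [-0.35 -0.29  1.27] T tool [0.002 0.417 0.041] gap 0.038886302303097246 grip 71.42824244918302
[500.0, 14.0, 180.0, 185.0, -12.0] turn [ 0.1 12.9 -0.2] shift [-0.66  4.77  0.23]
```

Emit:
{"name": "carry_out", "arguments": {
  "steps": [
    [[0, 6, 0], [-0.3, 2, 0.2], 220],
    [[0, 13, 0], [-0.7, 4.8, 0.2], 220],
    [[0, 13, 0], [-0.7, 4.8, 0.2], 220],
    [[0, 13, 0], [-0.7, 4.8, 0.2], 220],
    [[0, 13, 0], [-0.7, 4.8, 0.2], 220],
    [[0, 13, 0], [-0.7, 4.8, 0.2], 220],
    [[0, 13, 0], [-0.7, 4.8, 0.2], 220],
    [[0, 13, 0], [-0.7, 4.8, 0.2], 220]
  ]
}}

```text
clock: 28.05
tcp_pos: [0.5016, 0.0123, 0.1808]
orientation: [0.103, -0.043, 0.994, 0.006]
wrist_force: [0.1, -0.0, -2.0]
finger_gap: 0.0383
grip_force: 71.6
```

```bash
python3 avg.py 5; python3 go.py 490 80 180 220 0 502.6 211 180 266.06 0
```

```text
28.3 F [ 0.5  -0.09  2.03] T [-0.001  0.268 -0.01 ] sd [0.011 0.022 0.025] zdir [ 0.2044  0.0208 -0.9787]
tau [ -0.047 -33.135  31.213  -2.103   0.208  -0.   ] sd [0.007 0.004 0.01  0.    0.    0.   ] j [-0.168  0.031 -0.447  0.893  0.055 -0.249]
t 28.3 now [501.7  12.6 180.7] phi 184.93 zdir [ 0.204  0.021 -0.979] j [-0.17  0.03 -0.45  0.89  0.05 -0.25]
F tool [1.82 0.02 2.34] T tool [ 0.003  0.236 -0.003] gap 0.03897048901095292 grip 71.5831035724841
[490.0, 80.0, 180.0, 220.0, 0.0] turn [ -3.5  11.5 -34.9] shift [ 0.59  6.81 -0.03]
[502.6, 211.0, 180.0, 266.06, 0.0] turn [ -8.2   9.9 -80.8] shift [-1.74 19.76  0.5 ]
```

Emit:
{"name": "carry_out", "arguments": {
  "steps": [
    [[0, 5, 0], [0, 0, 0], 220],
    [[0, 11, 0], [0, 0, 0], 220],
    [[0, 11, 0], [0, 0, 0], 220],
    [[0, 11, 0], [0, 0, 0], 220],
    [[0, 11, 0], [0, 0, 0], 220],
    [[0, 11, 0], [0, 0, 0], 220],
    [[0, 11, 0], [0, 0, 0], 220],
    [[0, 11, 0], [0, 0, 0], 220]
  ]
}}

```text
clock: 29.3
tcp_pos: [0.5016, 0.0126, 0.1809]
orientation: [0.008, -0.043, 0.999, 0.002]
wrist_force: [0.3, -0.1, -1.5]
finger_gap: 0.0386
grip_force: 71.5
```

```bash
python3 avg.py 5; python3 go.py 490 80 180 220 0 502.6 211 150 266.06 0
```

```text
29.55 F [0.18 0.01 1.94] T [-0.025  0.01  -0.011] sd [0.045 0.04  0.027] zdir [ 0.0145  0.0044 -0.9999]
tau [ 1.0000e-03 -4.0661e+01  2.9699e+01 -1.4400e-01  2.4000e-02 -0.0000e+00] sd [0.001 0.005 0.006 0.001 0.    0.   ] j [-0.139  0.183 -0.251  1.123  0.006 -0.225]
t 29.55 now [501.7  12.6 180.7] phi 184.96 zdir [ 0.014  0.004 -1.   ] j [-0.14  0.18 -0.25  1.12  0.01 -0.23]
F tool [ 0.87 -0.02  2.23] T tool [-0.079  0.041  0.014] gap 0.038719542320027944 grip 71.54176102252677
[490.0, 80.0, 180.0, 220.0, 0.0] turn [ -0.1   0.9 -35. ] shift [0.59 6.81 0.08]
[502.6, 211.0, 150.0, 266.06, 0.0] turn [ -0.5   0.8 -81.1] shift [-1.76 19.75  3.15]
```

Tube 3 is empty: its balance offset is about 0.005 N·m against 0.04 N·m for tube 1. It goes into clip_a.

Emit:
{"name": "carry_out", "arguments": {
  "steps": [
    [[0, 1, -10], [0, 1, 0], 220],
    [[0, 1, -20], [0, 3, 0], 220],
    [[0, 1, -30], [-0.3, 6, 0], 220],
    [[0, 1, -40], [-0.6, 10, 0], 220],
    [[-0.3, 0.9, -50], [-1, 14, 0], 220],
    [[-0.4, 0.9, -60], [-1.5, 18, 0], 220],
    [[-0.5, 0.8, -70], [-1.8, 19.7, 0], 220],
    [[-0.5, 0.8, -81], [-1.8, 19.7, 2], 220]
  ]
}}

```text
clock: 30.55
tcp_pos: [0.5042, 0.2125, 0.1627]
orientation: [0.002, -0.683, 0.73, -0.0]
wrist_force: [0.4, 0.1, -2.4]
finger_gap: 0.0387
grip_force: 71.7
```

```bash
python3 go.py 502.6 211 110 266.06 0
```

```text
t 30.55 now [504.2 212.5 162.7] phi 266.2 zdir [ 0.003  0.002 -1.   ] j [ 0.25  0.29 -0.16  1.12  0.   -1.25]
F tool [-0.14 -0.41  2.39] T tool [ 0.059  0.046 -0.008] gap 0.038683076571987725 grip 71.71020979760215
[502.6, 211.0, 110.0, 266.06, 0.0] turn [-0.2  0.1  0.1] shift [0.17 0.17 5.27]
```

Emit:
{"name": "carry_out", "arguments": {
  "steps": [
    [[-0.2, 0.1, 0.1], [0.1, 0.2, 2], 220],
    [[-0.2, 0.1, 0.1], [0.1, 0.2, 4], 220],
    [[-0.2, 0.1, 0.1], [0.1, 0.2, 5.2], 220],
    [[-0.2, 0.1, 0.1], [0.1, 0.2, 5.2], 220],
    [[-0.2, 0.1, 0.1], [0.1, 0.2, 5.2], 220],
    [[-0.2, 0.1, 0.1], [0.1, 0.2, 5.2], 220],
    [[-0.2, 0.1, 0.1], [0.1, 0.2, 5.2], 220],
    [[-0.2, 0.1, 0.1], [0.1, 0.2, 5.2], 220]
  ]
}}

```text
clock: 31.55
tcp_pos: [0.5009, 0.2098, 0.1099]
orientation: [-0.001, -0.679, 0.734, 0.001]
wrist_force: [1.3, -0.2, -0.9]
finger_gap: 0.0388
grip_force: 71.6
```

```bash
python3 go.py 502.2 211 49 266.06 0
```

```text
t 31.55 now [500.9 209.8 109.9] phi 265.61 zdir [-0.003 -0.    -1.   ] j [ 0.25  0.32 -0.25  1.    0.   -1.25]
F tool [ 0.14 -1.31  0.88] T tool [ 0.059 -0.002  0.001] gap 0.03877931454519023 grip 71.59122094977647
[502.2, 211.0, 49.0, 266.06, 0.0] turn [ 0.2 -0.  -0.5] shift [-0.14 -0.14  6.09]
```

Emit:
{"name": "carry_out", "arguments": {
  "steps": [
    [[0.1, 0, -0.5], [-0.1, -0.1, 0.5], 220],
    [[0.1, 0, -0.5], [-0.1, -0.1, 1.5], 220],
    [[0.1, 0, -0.5], [-0.1, -0.1, 2.5], 220],
    [[0.1, 0, -0.5], [-0.1, -0.1, 3.5], 220],
    [[0.1, 0, -0.5], [-0.1, -0.1, 4.5], 220],
    [[0.1, 0, -0.5], [-0.1, -0.1, 5.4], 220],
    [[0.1, 0, -0.5], [-0.1, -0.1, 6.2], 220],
    [[0.1, 0, -0.5], [-0.1, -0.1, 6.4], 220]
  ]
}}

```text
clock: 32.55
tcp_pos: [0.5014, 0.2107, 0.0487]
orientation: [-0.001, -0.683, 0.731, 0.0]
wrist_force: [-10.2, -3.8, 37.4]
finger_gap: 0.0385
grip_force: 76.4
```

```bash
python3 go.py 502.2 211 49 266.06 0
```

```text
t 32.55 now [501.4 210.7  48.7] phi 266.11 zdir [-0.001 -0.001 -1.   ] j [ 0.25  0.38 -0.33  0.86 -0.   -1.25]
F tool [  4.55   9.95 -37.39] T tool [-2.085  0.883  0.029] gap 0.03853357614210065 grip 76.44868922419846
[502.2, 211.0, 49.0, 266.06, 0.0] turn [ 0.1 -0.   0.1] shift [-0.04 -0.08 -0.03]
```

Emit:
{"name": "carry_out", "arguments": {
  "steps": [
    [[0, 0, 0], [0, 0, -0.3], 220],
    [[0, 0, 0], [0, 0, -0.3], 60],
    [[0, 0, 0], [0, 0, -0.3], 60],
    [[0, 0, 0], [0, 0, -0.3], 60],
    [[0, 0, 0], [0, 0, -3], 60],
    [[0, 0, 0], [0, 0, -7], 60],
    [[0, 0, 0], [0, 0, -11], 60],
    [[0, 0, 0], [0, 0, -12], 60]
  ]
}}

```text
clock: 33.55
tcp_pos: [0.5034, 0.2111, 0.1681]
orientation: [0.001, -0.683, 0.731, -0.001]
wrist_force: [-0.3, -0.6, -0.4]
finger_gap: 0.0654
grip_force: 0.0
```

```bash
python3 go.py 462 14 80 185.5 0
```

```text
t 33.55 now [503.4 211.1 168.1] phi 266.11 zdir [ 0.002  0.    -1.   ] j [ 0.25  0.28 -0.15  1.13 -0.   -1.25]
F tool [0.61 0.24 0.43] T tool [-0.006  0.078 -0.004] gap 0.0653946051626381 grip 0.0
[462.0, 14.0, 80.0, 185.5, 0.0] turn [-0.1  0.1 80.6] shift [19.95  2.81  8.8 ]
```

Emit:
{"name": "carry_out", "arguments": {
  "steps": [
    [[0, 0, 10], [2, 0.3, 0], 60],
    [[0, 0, 20], [5, 0.8, 0], 60],
    [[0, 0, 30], [9, 1.2, 0], 60],
    [[0, 0, 40], [13, 1.8, 0], 60],
    [[0, 0, 50], [17, 2.4, 2], 60],
    [[0, 0, 60], [19.9, 2.8, 4], 60],
    [[0, 0, 70], [19.9, 2.8, 6], 60],
    [[0, 0, 80.5], [19.9, 2.8, 8], 60]
  ]
}}

```text
clock: 34.55
tcp_pos: [0.4593, 0.0135, 0.0841]
orientation: [-0.002, -0.045, 0.999, -0.0]
wrist_force: [-0.5, 0.1, -0.5]
finger_gap: 0.0654
grip_force: 0.0
```

```bash
python3 - <<'E'
from h import *
p,d=env.read_camera("top");q,e=env.read_camera("scene");w=cloud("top",d)
m=np.zeros((400,640),bool);m[150:245,180:258]=1
for n,v in dict(a=(195,235),b=(160,195)).items(): pass
k=m&(w[...,2]>.075)&(p.min(-1)>120)
n,l,st,c=cv2.connectedComponentsWithStats(k.astype(np.uint8))
for i in range(1,n):
    if st[i,4]>60: print(rect(w[l==i][:,:2]),np.median(w[l==i][:,2]))
cv2.imwrite("pics/seated.png",np.hstack([cv2.resize(p[150:245,175:265,::-1],(370,400)),cv2.resize(q[60:195,185:330,::-1],(425,400))]))
E
python3 go.py 462 14 2 185.5 0
```

```text
(array([611.8, 203.4]), array([107.8,  37.7]), 85.82) 0.08465489668100834
(array([501.1, 211.2]), array([106.4,  38.1]), 85.94) 0.0847825941370357
(array([469.7,  24.9]), array([26. , 15.1]), 2.51) 0.5680166636918077
(array([438. ,  54.5]), array([16. , 28.9]), 80.88) 0.5907428084262444
(array([443.7,  27. ]), array([17.9, 26.3]), 1.61) 0.5843831289169289
t 34.65 now [457.6  14.1  83. ] phi 185.56 zdir [-0.008  0.    -1.   ] j [-0.14  0.2  -0.49  0.89 -0.   -0.24]
F tool [0.54 0.55 0.59] T tool [-0.047  0.006 -0.023] gap 0.06573361335013239 grip 0.0
[462.0, 14.0, 2.0, 185.5, 0.0] turn [ 0.1 -0.5  0.1] shift [-0.5  -0.06  8.09]
```

View pics/seated.png

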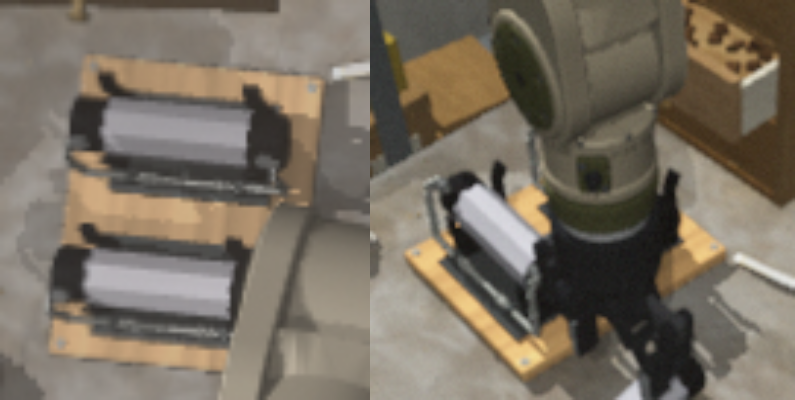

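Both tubes sit level in the clips (left crop, about (180,130) and (160,280)). Their tops are at 85 mm, close to the expected 86 mm. Now I'll pick up the rattling tube.

Emit:
{"name": "carry_out", "arguments": {
  "steps": [
    [[0, -0.4, 0], [-0.3, 0, 3], 60],
    [[0, -0.4, 0], [-0.3, 0, 6.5], 60],
    [[0, -0.4, 0], [-0.3, 0, 8], 60],
    [[0, -0.4, 0], [-0.3, 0, 8], 60],
    [[0, -0.4, 0], [-0.3, 0, 8], 220],
    [[0, -0.4, 0], [-0.3, 0, 8], 220],
    [[0, -0.4, 0], [-0.3, 0, 8], 220],
    [[0, -0.4, 0], [-0.3, 0, 8], 220]
  ]
}}

```text
clock: 35.65
tcp_pos: [0.4641, 0.0143, 0.0071]
orientation: [0.004, -0.049, 0.999, -0.0]
wrist_force: [-1.8, 0.7, 6.7]
finger_gap: 0.0391
grip_force: 71.4
```

```bash
python3 go.py 500 0 200 180 -25 500 0 284 180 0
```

```text
t 35.65 now [464.1  14.3   7.1] phi 185.66 zdir [ 0.007 -0.    -1.   ] j [-0.14  0.3  -0.59  0.68  0.   -0.24]
F tool [ 1.63  0.9  -6.74] T tool [-0.203  0.225 -0.083] gap 0.03905503988200984 grip 71.40617279335856
[500.0, 0.0, 200.0, 180.0, -25.0] turn [  1.2 -24.6   5.6] shift [ -3.57  -1.79 -19.26]
[500.0, 0.0, 284.0, 180.0, 0.0] turn [-0.   0.4  5.7] shift [ -3.63  -1.8  -27.66]
```

Emit:
{"name": "carry_out", "arguments": {
  "steps": [
    [[0, 0, 0], [0, 0, -4], 220],
    [[0, 0, 1], [-0.5, 0, -9], 220],
    [[0, 0, 3], [-1.5, -0.5, -14], 220],
    [[0, 0, 5.6], [-2.5, -1, -19], 220],
    [[0, 0, 5.6], [-3.6, -1.8, -23.5], 220],
    [[0, 0, 5.6], [-3.6, -1.8, -26.5], 220],
    [[0, 0, 5.6], [-3.6, -1.8, -28], 220],
    [[0, 0, 5.6], [-3.6, -1.8, -28], 220]
  ]
}}

```text
clock: 36.65
tcp_pos: [0.4994, -0.0001, 0.2863]
orientation: [0.003, -0.0, 1.0, -0.0]
wrist_force: [-0.4, 0.8, -3.4]
finger_gap: 0.0387
grip_force: 71.9
```

Emit:
{"name": "carry_out", "arguments": {
  "steps": [
    [[0, 0, 0], [0, 0, 0], 220],
    [[0, 0, 0], [0, 0, 0], 220],
    [[0, 0, 0], [0, 0, 0], 220],
    [[0, 0, 0], [0, 0, 0], 220],
    [[0, 0, 0], [0, 0, 0], 220],
    [[0, 0, 0], [0, 0, 0], 220],
    [[0, 0, 0], [0, 0, 0], 220],
    [[0, 0, 0], [0, 0, 0], 220]
  ]
}}

```text
clock: 37.65
tcp_pos: [0.4993, -0.0001, 0.286]
orientation: [0.002, -0.0, 1.0, -0.0]
wrist_force: [0.1, 0.1, -3.4]
finger_gap: 0.0385
grip_force: 71.9
```

```bash
python3 avg.py 5; python3 go.py 500 0 287 180 0; python3 - <<'E'
from h import *
p,d=env.read_camera("top");q,e=env.read_camera("scene")
cv2.imwrite("pics/final.png",np.hstack([p[130:300,150:430,::-1],cv2.resize(q[:,:,::-1],(272,170))]))
E
```

```text
37.9 F [ 0.39 -0.05  3.07] T [ 0.01   0.054 -0.012] sd [0.026 0.021 0.03 ] zdir [ 0.0049 -0.     -1.    ]
tau [ 0.0000e+00 -4.0618e+01  3.1513e+01 -8.8000e-02  9.0000e-03  0.0000e+00] sd [0.001 0.002 0.    0.    0.    0.   ] j [-1.620e-01  1.510e-01 -3.100e-02  1.385e+00  1.000e-03 -1.620e-01]
t 37.9 now [ 4.993e+02 -2.000e-01  2.860e+02] phi 180.0 zdir [ 0.005 -0.    -1.   ] j [-0.16  0.15 -0.03  1.38  0.   -0.16]
F tool [0.66 0.36 3.47] T tool [ 0.046  0.042 -0.036] gap 0.0385011269986098 grip 71.94779753917828
[500.0, 0.0, 287.0, 180.0, 0.0] turn [-0.   0.3  0. ] shift [-0.07  0.02 -0.1 ]
```

View pics/final.png

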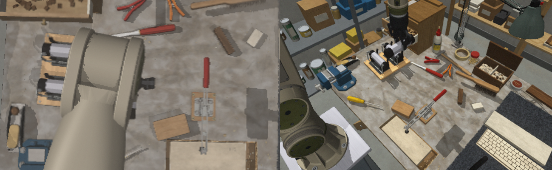

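The final picture shows the two tubes in the rack and the third held up in front. The sanding block and offcuts haven't moved. Handing in.

```bash
python3 -c "
from workcell import env
print(env.hand_in())"
```

```text
the job is handed in; nothing more can be done
None
```

I handed in the job at about 38 s: the two empty tubes are pressed home in the rack clips, and the third is held level at about 0.5 m out and 0.30 m up. I picked that third tube because its balance shifted when tilted (by about half what I expected for the ball), while the other two showed almost none.

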